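# Slide the induction hob up to full power

## Robot

A 6-joint arm with a two-finger parallel gripper is mounted at the origin on a cart in front of the work surface, level with it; the furniture and walls round the work are solid. World frame = base frame: x ahead of the robot, y to its left, z up, the work surface at z = 0. Lengths are in m, angles in rad, forces in N, time in s.
With the tool pointing down it reaches from about 0.35 to 0.775 m from the base axis. Payload 5.5 kg.
Tool frame: the origin (TCP) lies midway between the tips of the shut fingers; the grasp point (between the pads) lies 19 mm behind it (env.tcp_to_grasp is the distance from the TCP to the grasp point, in m); z points along the fingers, y is the direction in which the jaws open and shut (so a half turn about z gives the same grasp; the last joint's range is limited). The gripper opens to 85 mm and grips with 20 to 120 N. Pads are 22 mm wide; open, the fingers measure 114 mm over their backs; the gripper's body (76 mm by 85 mm) begins 54 mm behind the grasp point. The pads swing forward as they close: fully open they stand 13 mm farther back than shut.
Start: joints at [1.193, 0.313, 0.046, 1.304, 0, 1.431], TCP at [0.135, 0.559, 0.231] pointing down, gripper open.
Joint ranges: [-2.76, 2.76], [-0.86, 1.69], [-1.03, 1.26], [-2.2, 2.34], [-1.47, 1.5], [-3.14, 3.14]. Speed limits (rad/s): [2.57, 2.57, 3.14, 3.14, 3.14, 3.14].

## Interface

Orientations are given as a unit quaternion [w, x, y, z].
In Python, from workcell import get_state, viewer, hand_in, finder, env gives the robot as it stands.
- The arm moves only by the tool arm_command, never from a script. Its argument "motion" is a list of rows, each an object of numbers: "x", "y", "z": the shift along the tool's x, y, z in mm; "rx", "ry", "rz": the turn, a rotation vector about the tool's x, y, z in degrees; "hand": the closure, from -1 (fully open) to 1 (shut). A call has 1 to 10 rows; each row is the pose to reach, as a shift and turn from the pose commanded when the call began, along the tool's axes at that moment; what a row does not reach only later rows make up. A row lasts 1/8 s, in which the tool goes at most 62.5 mm and 10.7 degrees, less where a joint would pass 70% of its speed; a pose out of reach is approached as far as the arm can. A call with a gripper value outside its range is refused whole. The fingers move at their own pace and stop on an object; "force" is the grip in N (left out, the last holds). Time passes only in rows, so rows that repeat a pose let the fingers close. It gives the time, the measured TCP pose, the force and the opening at its end, in the units of the state.
- get_state(): the state, without advancing time (a new reading comes with each control period).
- viewer.read_camera(name): name is "scene" or "top" or "wrist"; returns a dict with "image" (384x512x3 uint8, red, green, blue), "z_map" (384x512 float32, m along the optical axis (not along the pixel's ray), 0 where there is no reading), "intrinsics" (3x3 intrinsics, pixels), "rvec" (rotation vector, rad) and "tvec" (3), from world to camera coordinates, as OpenCV has them. Camera axes: x right, y down, z forward; pixel columns grow to the right and rows downward; lengths in m; the calibration is good to about 2 mm. A picture is of the moment at which its call begins.
- hand_in(): hands the job in, once; it reports no verdict.
Trained networks look in a picture, given as the dict that the camera call returned (one of the last four; its "shot" number tells which), for a name from the list of things; names that differ only in an ending like _2 or _b are one class to them, and where a whole thing is asked for, a point or a joint stands for the part that bears it (a point fixed in the world has none). Each returns a list of dicts, best first, with "score" (0 to 1); they miss things now and then, are a little off and sometimes report something else, mostly with a low value. They report only what shows in the picture. A call takes as long as a camera call.
- finder.find_in(picture, query): "at" ([column, row] in pixels, amid what is visible of it).
- finder.masks_of(picture, query): "region" (384x512 bool, what is visible of it) and "at" ([column, row] in pixels, amid what is visible of it).
The state is a dict: "clock": time; "joint_pos": joint angles; "qvel": joint speeds; "tau": joint torques, N m; "tcp_pos": TCP position; "orientation": TCP orientation; "wrist_force": force on the tool from outside, world axes, zero at the start; "ft_torque": the same for the moment, N m; "finger_gap": finger opening in m.
Only numpy, scipy, OpenCV 4.12 (cv2) and the standard library are available. Lean on these libraries where they do the work, as an engineer would, in place of code of your own. Each camera call takes 0.05 s, during which the arm holds its last target.

## Task

Set the induction hob to full power: with the gripper shut, put the fingertips lightly on the left end section of the grey-blue curved strip at the front of the hob and run them along its curve to the orange mark at the right end, touching all five sections in order from left to right. Finish while still holding the fingertips lightly down on the orange-marked section, and on no other section; do not press hard, shift or lift the hob, or disturb the pan, timer, scrubber, thermometer or dough scraper around it.

Things in the scene. Friction and masses are not known exactly. Their poses are not given: they have to be found in the camera images.
- hob: Portable induction hob, loose, about 2.8 kg: 320 mm deep (x) by 290 mm wide (y), black glass top 55 mm above the bench. Origin: centre of its underside; x points to its back, y to its left side, z up. The grey-blue curved touch strip lies on the front part of the glass, an arc of 120 mm radius about the vertical through (x 20 mm, y 0) of this frame, open towards the back, spanning 50 degrees either side of the hob's -x direction.
- strip (a joint): Press depth (m) of the touch strip: 0 at rest, 0.006 at the bottom stop. The whole strip (22 mm wide, about 210 mm long, its top 10 mm above the glass and 65 mm above the bench at rest) sinks straight down as one piece on springs wherever it is pressed: about 1.4 N starts it moving, then 1.2 N per mm, about 8.5 N at the stop. It comes up again when released.
- section_1: Section 1 of 5 of the touch strip, counted from the left: the left (+y) end section, with the smallest white mark. A piece of the strip 22 mm wide and 42 mm long along the arc, joining its neighbours without a gap. Origin: centre of its top face (it sinks with the strip); x points across the strip to the back of the hob, y along the strip to the left, z up.
- section_2: Section 2 of 5 of the touch strip, counted from the left: white mark, reaching further across the strip than the one before. A piece of the strip 22 mm wide and 42 mm long along the arc, joining its neighbours without a gap. Origin: centre of its top face (it sinks with the strip); x points across the strip to the back of the hob, y along the strip to the left, z up.
- section_3: Section 3 of 5 of the touch strip, counted from the left: white mark, reaching further across the strip than the one before. A piece of the strip 22 mm wide and 42 mm long along the arc, joining its neighbours without a gap. Origin: centre of its top face (it sinks with the strip); x points across the strip to the back of the hob, y along the strip to the left, z up.
- section_4: Section 4 of 5 of the touch strip, counted from the left: white mark, reaching further across the strip than the one before. A piece of the strip 22 mm wide and 42 mm long along the arc, joining its neighbours without a gap. Origin: centre of its top face (it sinks with the strip); x points across the strip to the back of the hob, y along the strip to the left, z up.
- section_5: Section 5 of 5 of the touch strip, counted from the left: the right (-y) end section, with the long orange mark, full power. A piece of the strip 22 mm wide and 42 mm long along the arc, joining its neighbours without a gap. Origin: centre of its top face (it sinks with the strip); x points across the strip to the back of the hob, y along the strip to the left, z up.
- steel_pan: Empty steel gastronorm pan standing loose on the cooking zone behind the strip, 108 x 176 x 65 mm; origin at the centre of its underside. Leave it alone.
- kitchen_timer: White mechanical kitchen timer, 68 mm round, 50 mm high; loose bystander, origin at the centre of its underside. Leave it alone.
- scrubber: Blue hand scrubber with black bristles, 59 x 132 x 72 mm; loose bystander, origin at the centre of its underside. Leave it alone.
- probe_thermometer: Dial probe thermometer lying flat, 46 x 188 x 11 mm; loose bystander, origin at the centre of its underside. Leave it alone.
- bench_scraper: Dough scraper with black grip lying flat, 108 x 152 x 24 mm; loose bystander, origin at the centre of its underside. Leave it alone.

How it is judged:
On the way, in this order (a step that is already met when the one before it is completed fails the run):
1. the fingertips touch the first section (left end) (contact force between the fingers and section_1 above 0.2 N), for 0.1 s.
2. the fingertips touch the second section (contact force between the fingers and section_2 above 0.2 N), for 0.1 s.
3. the fingertips touch the third section (contact force between the fingers and section_3 above 0.2 N), for 0.1 s.
4. the fingertips touch the fourth section (contact force between the fingers and section_4 above 0.2 N), for 0.1 s.
5. the fingertips touch the fifth section (orange mark) (contact force between the fingers and section_5 above 0.2 N), for 0.1 s.
At the end, for the whole second after the job is handed in: The fingertips rest on the orange-marked section with 0.4 to 15 N and on no other section (under 0.2 N), the strip is pressed down more than 0.4 mm, the hob is within 20 mm of where it stood, and the pan still stands on the hob within 20 mm of where it stood (contact force between the fingers and section_5 between 0.4 and 15 N and value of joint strip above 0.0004 m and contact force between the fingers and section_1 below 0.2 N and contact force between the fingers and section_2 below 0.2 N and contact force between the fingers and section_3 below 0.2 N and contact force between the fingers and section_4 below 0.2 N and distance of each of hob, steel_pan from where it was at the start of the episode below 0.02 m and z of steel_pan in the frame of hob between 0.05 and 0.062 m); the arm keeps its last pose, push and grip.
It fails at once if the strip is pressed hard (over 15 N) (contact force between the arm and strip above 15 N).
It fails at once if the fingers press hard on the strip (over 15 N) (contact force between the fingers and strip above 15 N).
It fails at once if the hob is pushed away, lifted or tipped (distance of hob from where it was at the start of the episode above 0.02 m or height (world z) of hob above 0.008 m or angle between hob's own z axis and vertical above 0.06 rad).
It fails at once if the pan is moved, lifted or tipped (distance of steel_pan from where it was at the start of the episode above 0.02 m or angle between steel_pan's own z axis and vertical above 0.15 rad).
It fails at once if a bystander is disturbed (distance of any of kitchen_timer, scrubber, probe_thermometer, bench_scraper from where it was at the start of the episode above 0.02 m).
It also fails if it takes over 35 s, if anything falls off the work surface, if the arm or the gripper's body presses on something with over 40 N, if the wrist force passes 120 N, or if a joint passes its speed limit or range.

## Working session

There is one attempt and no reset: what is moved stays moved. The work goes in short steps, Python scripts to look and compute and a tool call to move; the robot and the scene stay as the last step left them, time stands still between calls to the robot, and variables do not carry over. Pictures are saved under pics/ and viewed, and the job is handed in when it is done.

Besides the shell and the picture viewer there is one more tool, called after ">>>" by a JSON object that holds its "name" and its "arguments", one argument or row to a line. arm_command: Moves the arm, as the interface text tells. Its arguments: {"type":"object","properties":{"motion":{"type":"array","items":{"type":"object","properties":{"x":{"type":"number"},"y":{"type":"number"},"z":{"type":"number"},"rx":{"type":"number"},"ry":{"type":"number"},"rz":{"type":"number"},"hand":{"type":"number"}}}},"force":{"type":"number"}},"required":["motion"]}

```bash
ls; mkdir -p pics; cat > h.py <<'E'
import numpy as np,cv2
from workcell import get_state, viewer, hand_in, finder, env
def cam(n,fn=None):
    p=viewer.read_camera(n)
    if fn: cv2.imwrite('pics/'+fn,p['image'][:,:,::-1])
    return p
def world(p,uv,z=None):
    K=np.array(p['intrinsics']);R=cv2.Rodrigues(np.array(p['rvec'],float))[0];t=np.array(p['tvec'],float).ravel()
    uv=np.atleast_2d(uv).astype(float)
    r=np.c_[uv,np.ones(len(uv))]@np.linalg.inv(K).T
    if z is None:
        d=p['z_map'][uv[:,1].round().astype(int),uv[:,0].round().astype(int)][:,None]
        return (r*d-t)@R
    c=-R.T@t; d=r@R
    return c+d*((z-c[2])/d[:,2])[:,None]
def proj(p,X):
    return cv2.projectPoints(np.atleast_2d(X).astype(float),np.array(p['rvec'],float),np.array(p['tvec'],float),np.array(p['intrinsics'],float),None)[0][:,0]
E
python3 - <<'E'
from h import *
print(get_state())
for n in ['top','scene','wrist']:
    p=cam(n,n+'0.png')
    for q in ['hob','strip','section_1','section_5']:
        for m in finder.masks_of(p,q)[:5]:
            print(n,q,round(m['score'],2),np.round(m['at']),m['region'].sum(),np.round(world(p,m['at'],.065),3))
E
```

```text
pics
{'clock': 0.0, 'joint_pos': array([1.19338500e+00, 3.13975852e-01, 4.49809840e-02, 1.30361688e+00,
       1.74848924e-06, 1.43120012e+00]), 'qvel': array([ 5.84160150e-04, -2.20899055e-04, -5.28059442e-06, -2.55532653e-04,
       -1.20295066e-03, -1.33762204e-03]), 'tau': array([-1.27531825e-03, -4.80625212e+01,  2.98534745e+01,  1.92893978e-02,
       -2.72779052e-04,  4.75993048e-06]), 'tcp_pos': array([0.13527261, 0.55832941, 0.23042367]), 'orientation': array([-2.32887215e-04,  1.18627499e-01,  9.92938413e-01, -8.77327250e-04]), 'wrist_force': array([-0.89168706,  0.15869928,  0.67411469]), 'ft_torque': array([0.04389607, 0.0250313 , 0.0196176 ]), 'finger_gap': 0.08572764074157052}
top hob 0.75 [272. 179.] 4884 [[ 0.51  -0.02   0.065]]
top hob 0.53 [368. 154.] 1023 [[ 0.607 -0.383  0.065]]
top hob 0.43 [260. 193.] 81 [[0.453 0.024 0.065]]
top strip 0.86 [269. 191.] 338 [[ 0.464 -0.01   0.065]]
top section_1 0.57 [267. 195.] 61 [[ 0.449 -0.001  0.065]]
top section_1 0.54 [259. 194.] 76 [[0.45  0.027 0.065]]
top section_1 0.52 [248. 185.] 45 [[0.484 0.071 0.065]]
top section_1 0.38 [282. 191.] 63 [[ 0.464 -0.057  0.065]]
top section_5 0.57 [267. 195.] 61 [[ 0.449 -0.001  0.065]]
top section_5 0.54 [259. 194.] 76 [[0.45  0.027 0.065]]
top section_5 0.52 [248. 185.] 45 [[0.484 0.071 0.065]]
top section_5 0.38 [282. 191.] 63 [[ 0.464 -0.057  0.065]]
scene hob 0.93 [269. 197.] 5027 [[ 0.466 -0.053  0.065]]
scene hob 0.35 [126. 173.] 244 [[0.342 0.433 0.065]]
scene strip 0.97 [256. 195.] 341 [[ 0.453 -0.016  0.065]]
scene section_1 0.64 [269. 198.] 87 [[ 0.462 -0.055  0.065]]
scene section_1 0.49 [283. 201.] 65 [[ 0.47  -0.099  0.065]]
scene section_1 0.39 [256. 196.] 71 [[ 0.447 -0.016  0.065]]
scene section_5 0.64 [269. 198.] 87 [[ 0.462 -0.055  0.065]]
scene section_5 0.49 [283. 201.] 65 [[ 0.47  -0.099  0.065]]
scene section_5 0.39 [256. 196.] 71 [[ 0.447 -0.016  0.065]]
```

```bash
python3 - <<'E'
import cv2
for n in ['top','scene']:
    a=cv2.imread(f'pics/{n}0.png')
    cv2.imwrite(f'pics/{n}0c.png',cv2.resize(a[110:260,180:400] if n=='top' else a[120:270,170:390],None,fx=3.6,fy=3.6,interpolation=cv2.INTER_CUBIC))
E
```

```text
(no output)
```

View pics/top0.png

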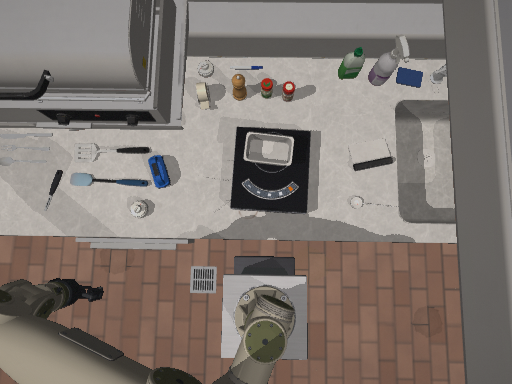

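View pics/scene0.png

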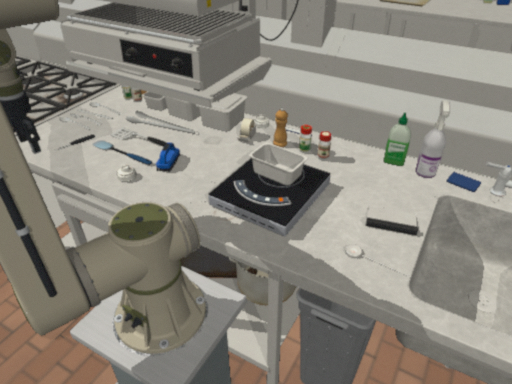

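View pics/wrist0.png

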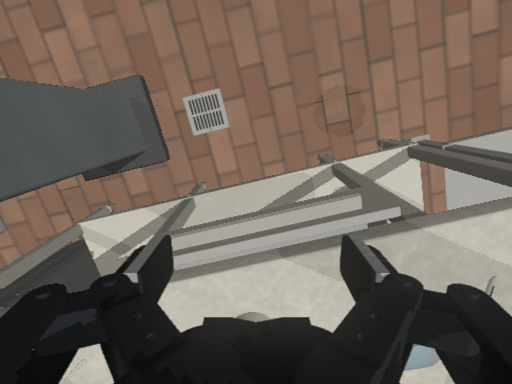

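The top view shows the hob at about (272,170), with the strip arc from (246,183) to (292,188) (orange right end) and the pan at (269,149). The timer, scrubber, thermometer and scraper all lie well clear of it. I'll plan a wrist-camera look next.

```bash
python3 - <<'E'
from h import *
from scipy.spatial.transform import Rotation as Ro
p=cam('wrist'); s=get_state()
Rt=Ro.from_quat(np.roll(s['orientation'],-1)).as_matrix()
R=cv2.Rodrigues(np.array(p['rvec'],float))[0];c=-R.T@np.array(p['tvec']).ravel()
print('cam in tool',Rt.T@(c-s['tcp_pos']), 'R\n',np.round(Rt.T@R.T,3),p['intrinsics'])
print(np.round(Rt,3))
# coarse hob pose from scene and top: strip mask ends
for n in ['top','scene']:
    p=cam(n); m=finder.masks_of(p,'strip')[0]
    v,u=np.nonzero(m['region']); X=world(p,np.c_[u,v],.065)[:,:2]
    from scipy.optimize import least_squares
    # orange pixels
    im=p['image'].astype(int); o=m['region']&(im[...,0]>im[...,2]+60)
    v,u=np.nonzero(o); print(n,'orange',world(p,np.c_[u,v],.065).mean(0) if len(u) else None)
    f=lambda q:np.hypot(X[:,0]-q[0],X[:,1]-q[1])-.12
    r=least_squares(f,[.56,-.02],loss='soft_l1',f_scale=.005); q=r.x
    a=np.arctan2(q[1]-X[:,1],q[0]-X[:,0]); print('arc centre',q,'rms',np.std(f(q)),'ang',np.degrees([a.min(),a.max(),(a.min()+a.max())/2]))
for q in ['steel_pan','kitchen_timer','scrubber','probe_thermometer','bench_scraper']:
    m=finder.masks_of(p,q)
    if m: print(q,m[0]['score'],m[0]['at'],world(p,m[0]['at']))
E
```

```text
cam in tool [ 0.06763744  0.00029337 -0.14189087] R
 [[-0.    -0.963 -0.269]
 [ 1.    -0.     0.   ]
 [-0.    -0.269  0.963]] [[281.24434837   0.         256.21273052]
 [  0.         281.24434837 190.54858148]
 [  0.           0.           1.        ]]
[[-0.972  0.236  0.   ]
 [ 0.236  0.972  0.   ]
 [ 0.     0.    -1.   ]]
top orange [ 0.47484707 -0.08868367  0.065     ]
arc centre [ 0.56848336 -0.01711736] rms 0.00705021195225509 ang [-55.16157666  46.6315364   -4.26502013]
scene orange [ 0.47371549 -0.08911441  0.065     ]
arc centre [ 0.56380504 -0.01681226] rms 0.009189868493951068 ang [-54.31137532  50.43887978  -1.93624777]
steel_pan 0.56 [276.2, 163.7] [[0.65336981 0.01897664 0.05640663]]
kitchen_timer 0.49 [125.9, 171.1] [[0.37924614 0.47583981 0.03477143]]
scrubber 0.67 [166.3, 157.5] [[0.52538064 0.41504906 0.02883115]]
probe_thermometer 0.8 [354.8, 252.3] [[ 0.42401614 -0.35566958  0.00901578]]
bench_scraper 0.77 [392.6, 220.9] [[ 0.60632473 -0.41436308  0.01284589]]
```

>>> {"name": "arm_command", "arguments": {
  "motion": [
    {"x":-40,"y":-40,"z":-25,"hand":-1},
    {"x":-85,"y":-85,"z":-50,"rz":-2},
    {"x":-130,"y":-125,"z":-50,"rz":-4},
    {"x":-170,"y":-165,"z":-50,"rz":-6},
    {"x":-210,"y":-205,"z":-50,"rz":-8},
    {"x":-250,"y":-245,"z":-50,"rz":-10.6},
    {"x":-290,"y":-285,"z":-50,"rz":-10.6},
    {"x":-330,"y":-325,"z":-50,"rz":-10.6},
    {"x":-370,"y":-365,"z":-50,"rz":-10.6},
    {"x":-410,"y":-400,"z":-50,"rz":-10.6}
  ]
}}

```text
invalid input at $.motion[0]: expected keys x, y, z, rx, ry, rz, hand
```

>>> {"name": "arm_command", "arguments": {
  "motion": [
    {"x":-40,"y":-40,"z":-25,"rx":0,"ry":0,"rz":0,"hand":-1},
    {"x":-85,"y":-85,"z":-50,"rx":0,"ry":0,"rz":-2,"hand":-1},
    {"x":-130,"y":-125,"z":-50,"rx":0,"ry":0,"rz":-4,"hand":-1},
    {"x":-170,"y":-165,"z":-50,"rx":0,"ry":0,"rz":-6,"hand":-1},
    {"x":-210,"y":-205,"z":-50,"rx":0,"ry":0,"rz":-8,"hand":-1},
    {"x":-250,"y":-245,"z":-50,"rx":0,"ry":0,"rz":-10.6,"hand":-1},
    {"x":-290,"y":-285,"z":-50,"rx":0,"ry":0,"rz":-10.6,"hand":-1},
    {"x":-330,"y":-325,"z":-50,"rx":0,"ry":0,"rz":-10.6,"hand":-1},
    {"x":-370,"y":-365,"z":-50,"rx":0,"ry":0,"rz":-10.6,"hand":-1},
    {"x":-410,"y":-400,"z":-50,"rx":0,"ry":0,"rz":-10.6,"hand":-1}
  ]
}}

```text
clock: 2.5
tcp_pos: [0.4405, 0.0717, 0.2816]
orientation: [0.001, 0.027, 1.0, 0.0]
wrist_force: [0.5, 0.2, -0.4]
finger_gap: 0.0855
```

>>> {"name": "arm_command", "arguments": {
  "motion": [
    {"x":-30,"y":-40,"z":0,"rx":0,"ry":0,"rz":0,"hand":-1},
    {"x":-62,"y":-82,"z":0,"rx":0,"ry":0,"rz":0,"hand":-1},
    {"x":-65,"y":-86,"z":0,"rx":0,"ry":0,"rz":0,"hand":-1},
    {"x":-65,"y":-86,"z":0,"rx":0,"ry":0,"rz":0,"hand":-1}
  ]
}}

```text
clock: 3.0
tcp_pos: [0.4997, -0.0158, 0.281]
orientation: [-0.0, 0.027, 1.0, 0.0]
wrist_force: [0.2, 1.0, 0.1]
finger_gap: 0.0855
```

```bash
cat > fit.py <<'E'
from h import *
from scipy.optimize import least_squares
import sys
s=get_state();print(s['clock'],s['tcp_pos'],s['orientation'],s['wrist_force'])
p=cam('wrist',sys.argv[1]); ms=finder.masks_of(p,'strip'); print([(m['score'],m['at']) for m in ms])
m=ms[0]['region']; im=p['image'].astype(int)
v,u=np.nonzero(m); X=world(p,np.c_[u,v],.065)[:,:2]
print('depth z of strip',np.nanmedian(world(p,np.c_[u,v])[:,2]))
Xd=world(p,np.c_[u,v]); 
def loss(q):
    d=np.hypot(X[:,0]-q[0],X[:,1]-q[1]); return np.maximum(np.abs(d-.12)-.011,0)
best=None
r=least_squares(lambda q:np.hypot(X[:,0]-q[0],X[:,1]-q[1])-.12,[.566,-.017],loss='soft_l1',f_scale=.01); q=r.x
d=np.hypot(X[:,0]-q[0],X[:,1]-q[1]);a=np.degrees(np.arctan2(q[1]-X[:,1],q[0]-X[:,0]))
print('centre',q,'rad pct',np.percentile(d,[1,5,50,95,99]),'ang',np.percentile(a,[0.3,1,99,99.7]))
o=m&(im[...,0]>im[...,2]+60);v,u=np.nonzero(o);O=world(p,np.c_[u,v],.065);print('orange',O.mean(0),len(u))
if len(u):print('orange ang',np.degrees(np.arctan2(q[1]-O[:,1].mean(),q[0]-O[:,0].mean())))
psi=np.radians(np.percentile(a,[0.5,99.5]).mean());print('psi',np.degrees(psi))
out=p['image'][:,:,::-1].copy()
for th in (-50,-40,-30,-20,-10,0,10,20,30,40,50):
    t=psi+np.radians(th)
    for rr in (.109,.12,.131):
        c=proj(p,[q[0]-rr*np.cos(t),q[1]-rr*np.sin(t),.065])[0]
        cv2.circle(out,tuple(int(x) for x in c.round()),1,(0,255,0),-1)
cv2.imwrite('pics/ov_'+sys.argv[1],out)
E
python3 fit.py w1.png
```

```text
3.0 [ 0.49973209 -0.01580754  0.28104099] [-4.86922302e-04  2.68633940e-02  9.99638952e-01  2.94888741e-04] [0.24951637 0.96276274 0.14877919]
[(0.82, [259.4, 134.7]), (0.35, [224.8, 134.7])]
depth z of strip 0.06425397641693482
centre [ 0.56986185 -0.01669977] rad pct [0.10832155 0.10935949 0.12012628 0.12985543 0.13084701] ang [-52.77945344 -51.95756885  46.2596762   47.07266163]
orange [ 0.47465471 -0.08930869  0.065     ] 136
orange ang 37.33064816698775
psi -2.876961967290928
```

View pics/ov_w1.png

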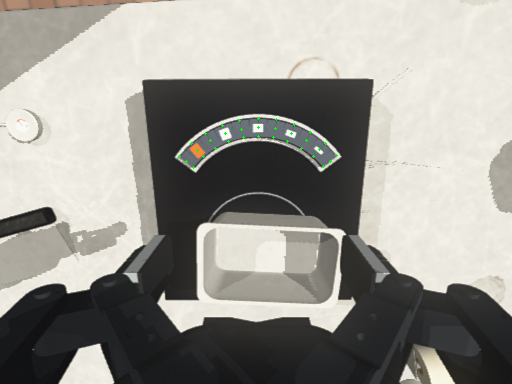

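The wrist view shows the strip with the overlay fitted well: section 1 at (320,150), orange at (197,151), pan front edge at row ~225. I'll shut the gripper and descend above section 1's outer end.

>>> {"name": "arm_command", "arguments": {
  "force": 40,
  "motion": [
    {"x":10,"y":42,"z":0,"rx":0,"ry":0,"rz":0,"hand":1},
    {"x":18,"y":84.5,"z":20,"rx":0,"ry":0,"rz":0,"hand":1},
    {"x":18,"y":84.5,"z":60,"rx":0,"ry":0,"rz":0,"hand":1},
    {"x":18,"y":84.5,"z":100,"rx":0,"ry":0,"rz":0,"hand":1},
    {"x":18,"y":84.5,"z":140,"rx":0,"ry":0,"rz":0,"hand":1},
    {"x":18,"y":84.5,"z":175,"rx":0,"ry":0,"rz":0,"hand":1},
    {"x":18,"y":84.5,"z":196,"rx":0,"ry":0,"rz":0,"hand":1},
    {"x":18,"y":84.5,"z":196,"rx":0,"ry":0,"rz":0,"hand":1},
    {"x":18,"y":84.5,"z":196,"rx":0,"ry":0,"rz":0,"hand":1}
  ]
}}

```text
clock: 4.22
tcp_pos: [0.4869, 0.0703, 0.0865]
orientation: [0.001, 0.026, 1.0, 0.0]
wrist_force: [0.6, 0.2, -0.4]
finger_gap: -0.0001
```

```bash
python3 - <<'E'
from h import *
p=cam('wrist','w2.png')
for i in range(4):
    cam('wrist');s=get_state();print(s['clock'],s['tcp_pos'],s['orientation'],s['wrist_force'],s['finger_gap'])
print(proj(p,s['tcp_pos']))
p=cam('scene','s2.png')
a=p['image'][120:270,170:390,::-1]
cv2.imwrite('pics/s2c.png',cv2.resize(a,None,fx=3.6,fy=3.6,interpolation=cv2.INTER_CUBIC))
E
```

```text
4.325 [0.48748166 0.06995362 0.08675834] [1.31133775e-03 2.60315143e-02 9.99660260e-01 7.55727045e-05] [0.08028987 0.55307742 0.59800629] -2.4325741933371936e-05
4.375 [0.4874614  0.06981049 0.08665171] [1.24539833e-03 2.61771201e-02 9.99656541e-01 9.01674883e-05] [ 0.59236499 -0.57902124 -0.46615785] 0.0001660642316911036
4.425 [0.48741486 0.06969735 0.08646724] [1.14866088e-03 2.62794693e-02 9.99653973e-01 6.01130400e-05] [ 0.06254071 -0.45316754  0.83405201] 4.162122307528748e-05
4.475 [0.4872398  0.06963772 0.08624948] [9.30908021e-04 2.63034719e-02 9.99653569e-01 4.98123476e-05] [ 0.08849857  0.4888384  -0.05016341] 6.677252821471018e-06
[[254.70816438 240.00488318]]
```

View pics/w2.png

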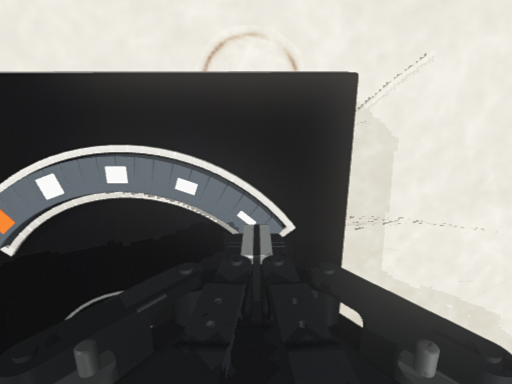

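View pics/s2c.png

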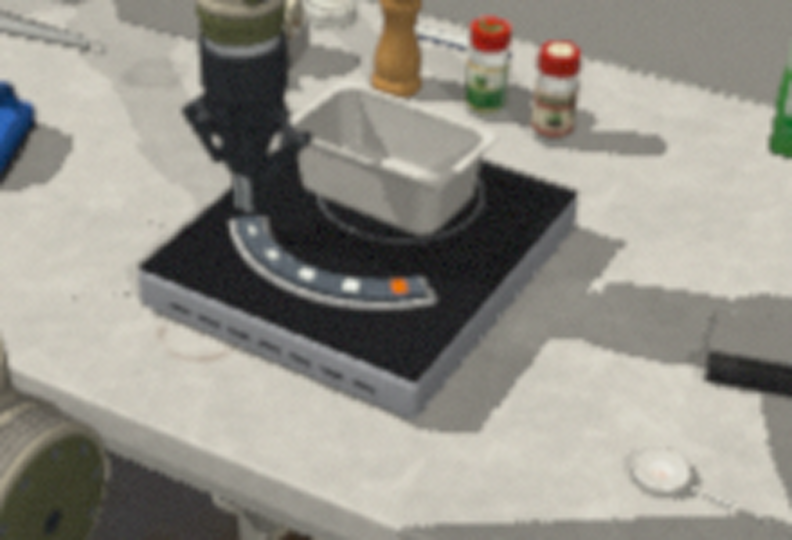

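The fingertips are shut, about 15 mm wide, and sit above the outer half of section 1 (image ~(257,235)). I'll lower them gently.

>>> {"name": "arm_command", "arguments": {
  "motion": [
    {"x":0,"y":0,"z":8,"rx":0,"ry":0,"rz":0,"hand":1},
    {"x":0,"y":0,"z":14,"rx":0,"ry":0,"rz":0,"hand":1},
    {"x":0,"y":0,"z":17,"rx":0,"ry":0,"rz":0,"hand":1},
    {"x":0,"y":0,"z":18,"rx":0,"ry":0,"rz":0,"hand":1},
    {"x":0,"y":0,"z":18,"rx":0,"ry":0,"rz":0,"hand":1},
    {"x":0,"y":0,"z":18,"rx":0,"ry":0,"rz":0,"hand":1}
  ]
}}

```text
clock: 5.28
tcp_pos: [0.4867, 0.0696, 0.0674]
orientation: [0.0, 0.026, 1.0, 0.0]
wrist_force: [0.4, 0.4, -1.0]
finger_gap: 0.0
```

```bash
cat > st.py <<'E'
from h import *
F=[]
for i in range(4):
    cam('wrist');s=get_state();F.append(s['wrist_force']);print(s['clock'],s['tcp_pos'].round(4),s['wrist_force'].round(2))
print(np.mean(F,0))
E
python3 st.py
```

```text
5.325 [0.4867 0.0696 0.0674] [ 0.42 -0.85 -0.75]
5.375 [0.4867 0.0696 0.0675] [-0.12  0.42  0.04]
5.425 [0.4867 0.0696 0.0674] [-0.33  0.28  0.99]
5.475 [0.4867 0.0696 0.0674] [-0.57  0.36  0.08]
[-0.15159168  0.05417976  0.08916716]
```

>>> {"name": "arm_command", "arguments": {
  "motion": [
    {"x":0,"y":0,"z":1.5,"rx":0,"ry":0,"rz":0,"hand":1},
    {"x":0,"y":0,"z":3,"rx":0,"ry":0,"rz":0,"hand":1},
    {"x":0,"y":0,"z":4,"rx":0,"ry":0,"rz":0,"hand":1},
    {"x":0,"y":0,"z":4,"rx":0,"ry":0,"rz":0,"hand":1}
  ]
}}

```text
clock: 5.98
tcp_pos: [0.4867, 0.0696, 0.0634]
orientation: [0.0, 0.026, 1.0, 0.0]
wrist_force: [-0.5, 0.7, 3.2]
finger_gap: -0.0004
```

```bash
python3 st.py
```

```text
6.025 [0.4866 0.0696 0.0635] [-0.73 -0.02  2.72]
6.075 [0.4866 0.0696 0.0635] [-0.8  -0.02  2.72]
6.125 [0.4866 0.0696 0.0634] [-0.52  0.7   2.68]
6.175 [0.4866 0.0696 0.0634] [-0.81 -0.21  2.64]
[-0.71518298  0.10970236  2.69222264]
```

Contact found at about 2.7 N. I'll press about 0.8 mm more and slide to section 3.

>>> {"name": "arm_command", "arguments": {
  "motion": [
    {"x":0,"y":0,"z":0.8,"rx":0,"ry":0,"rz":0,"hand":1},
    {"x":7.2,"y":-8.4,"z":0.8,"rx":0,"ry":0,"rz":0,"hand":1},
    {"x":14.4,"y":-18.7,"z":0.8,"rx":0,"ry":0,"rz":0,"hand":1},
    {"x":20.5,"y":-29.7,"z":0.8,"rx":0,"ry":0,"rz":0,"hand":1},
    {"x":25.4,"y":-41.3,"z":0.8,"rx":0,"ry":0,"rz":0,"hand":1},
    {"x":29.1,"y":-53.3,"z":0.8,"rx":0,"ry":0,"rz":0,"hand":1},
    {"x":31.5,"y":-65.6,"z":0.8,"rx":0,"ry":0,"rz":0,"hand":1},
    {"x":32.6,"y":-78.1,"z":0.8,"rx":0,"ry":0,"rz":0,"hand":1}
  ]
}}

```text
clock: 7.18
tcp_pos: [0.4494, -0.0075, 0.0624]
orientation: [-0.0, 0.026, 1.0, 0.0]
wrist_force: [-0.1, 3.5, 5.0]
finger_gap: 0.0002
```

```bash
python3 st.py; python3 fit.py w3.png
```

```text
7.225 [ 0.4493 -0.0087  0.0624] [-0.84 -0.47  5.06]
7.275 [ 0.4493 -0.0086  0.0623] [-1.97 -2.79  4.34]
7.325 [ 0.4493 -0.0084  0.0623] [-1.19 -3.46  5.13]
7.375 [ 0.4495 -0.0081  0.0624] [-1.14 -3.12  3.63]
[-1.28551602 -2.46097282  4.54030828]
7.375 [ 0.44951063 -0.00814133  0.06236038] [-4.87710321e-04  2.71690758e-02  9.99629934e-01 -1.26402650e-03] [-1.14214047 -3.1247076   3.6317228 ]
[(0.87, [228.5, 255.2])]
depth z of strip 0.06152332223026809
centre [ 0.56452946 -0.01563115] rad pct [0.10656798 0.10993975 0.12049162 0.12782525 0.12879752] ang [-52.21623799 -50.58237727  46.06303639  47.32459041]
orange [ 0.47121449 -0.08870486  0.065     ] 395
orange ang 38.064019880854254
psi -2.3846760913727394
```

View pics/w3.png

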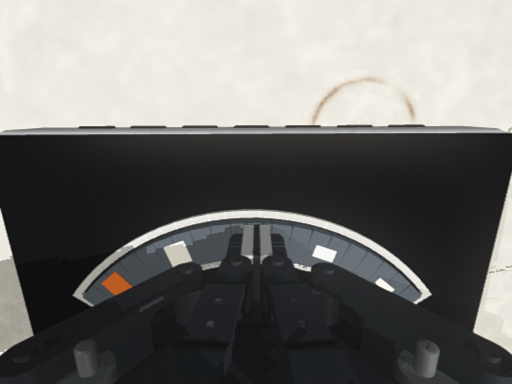

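The wrist view shows the fingertips on section 3 (about (258,240)), centred across the strip, with the force near 4.5 N. I'll continue to the orange section.

>>> {"name": "arm_command", "arguments": {
  "motion": [
    {"x":-0.2,"y":-12.6,"z":0,"rx":0,"ry":0,"rz":0,"hand":1},
    {"x":-1.8,"y":-25,"z":0,"rx":0,"ry":0,"rz":0,"hand":1},
    {"x":-4.6,"y":-37.3,"z":0,"rx":0,"ry":0,"rz":0,"hand":1},
    {"x":-8.7,"y":-49.2,"z":0,"rx":0,"ry":0,"rz":0,"hand":1},
    {"x":-14,"y":-60.5,"z":0,"rx":0,"ry":0,"rz":0,"hand":1},
    {"x":-20.5,"y":-71.3,"z":0,"rx":0,"ry":0,"rz":0,"hand":1},
    {"x":-28,"y":-81.3,"z":0,"rx":0,"ry":0,"rz":0,"hand":1},
    {"x":-30.8,"y":-84.5,"z":0,"rx":0,"ry":0,"rz":0,"hand":1},
    {"x":-30.8,"y":-84.5,"z":0,"rx":0,"ry":0,"rz":0,"hand":1}
  ]
}}

```text
clock: 8.6
tcp_pos: [0.4768, -0.0936, 0.0626]
orientation: [0.0, 0.027, 1.0, -0.001]
wrist_force: [-0.3, -0.9, 3.3]
finger_gap: 0.0003
```

```bash
python3 st.py; python3 fit.py w4.png; python3 - <<'E'
from h import *
p=cam('scene','s4.png')
a=p['image'][120:270,170:390,::-1]
cv2.imwrite('pics/s4c.png',cv2.resize(a,None,fx=3.6,fy=3.6,interpolation=cv2.INTER_CUBIC))
E
```

```text
8.65 [ 0.4768 -0.0936  0.0627] [-0.74 -1.97  3.76]
8.7 [ 0.4768 -0.0936  0.0627] [-0.95 -2.11  3.83]
8.75 [ 0.4768 -0.0936  0.0628] [-0.25 -3.01  3.74]
8.8 [ 0.4768 -0.0935  0.0628] [-0.47 -3.17  3.71]
[-0.59939994 -2.56568433  3.75943488]
8.8 [ 0.47683181 -0.09353562  0.06284672] [ 6.64258326e-04  2.64805473e-02  9.99648567e-01 -1.03973252e-03] [-0.46533237 -3.16778284  3.71017428]
[(0.7, [390.3, 194.0])]
depth z of strip 0.062081813638247954
centre [ 0.56846866 -0.02347308] rad pct [0.10742834 0.10947783 0.12019625 0.12954841 0.13070023] ang [-36.04508426 -34.06457408  35.97726902  43.34269277]
orange [ 0.46724518 -0.08860338  0.065     ] 54
orange ang 32.75847431250298
psi 2.2034525111148113
```

View pics/w4.png

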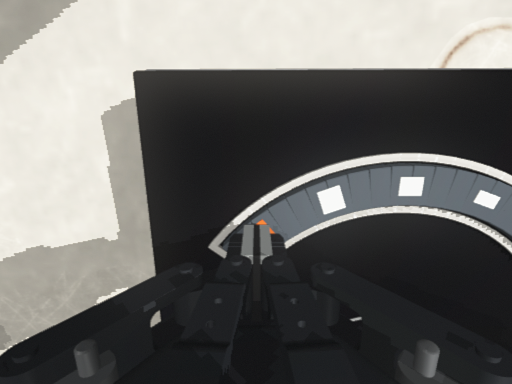

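View pics/s4c.png

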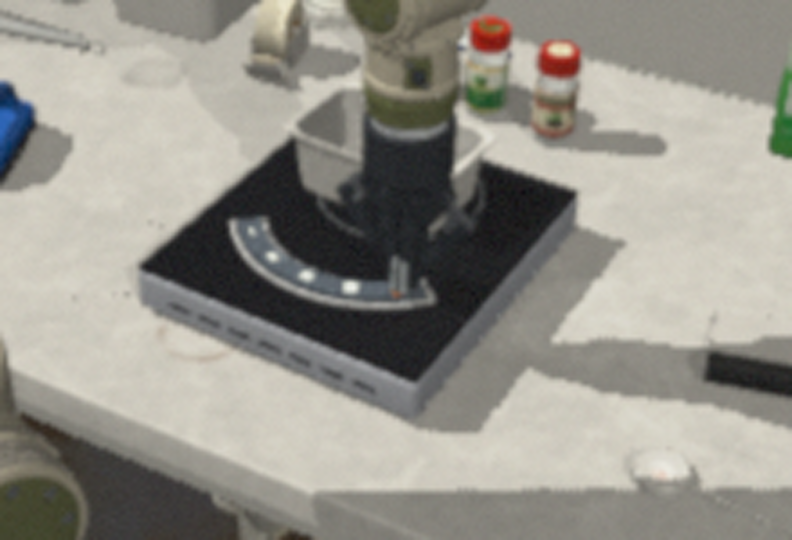

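The fingertips rest over the orange mark (wrist image about (260,235)), roughly 26 mm past the boundary with section 4. The upward force is steady at about 3.7 N. The hob and pan look unmoved in the scene view, so I'm handing in.

```bash
python3 -c "
from workcell import *
print(hand_in()); s=get_state(); print(s['clock'],s['tcp_pos'],s['wrist_force'])"
```

```text
the job is handed in; nothing more can be done
None
the job is handed in; nothing more can be done
```

I handed the job in with the shut fingertips resting on the orange-marked section; the hand-in gives no verdict. I put them down on the outer half of section 1, slid them along the arc with one mid-way check on section 3, and stopped at about 42° of arc. That is around 26 mm past the edge of section 4.

- **Last state:** the upward force was about 3.7 N. The TCP was at z ≈ 62.8 mm, which puts the strip about 1.7–2 mm down. Clock was about 8.8 s.
- **Force along the way:** readings were 2.7 N on section 1, about 4.5 N on section 3 and 3.7 N on section 5. I did not read the force separately on sections 2 and 4; the tool height was about the same at sections 3 and 5, so I take contact there as continuous.
- **Surroundings:** the hob and pan looked unmoved in the scene picture before and after. I judged this by eye and did not measure it again. The arm stayed well away from the timer, scrubber, thermometer and scraper.
- **Disagreement:** the arc fit from the last wrist picture was off (arc centre about 7 mm away, angle about 5° different). The gripper hid the orange end in that picture, so I relied on the earlier clear fit, and the fingertip position in the images agreed with it. There was also a sideways drag of about 2–3 N on the fingers at the end.

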